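Carry the drill-press finishing tools over in sequence

ROBOT

A 6-joint arm with a two-finger parallel gripper is mounted at the origin on the work surface. World frame = base frame: x ahead of the robot, y to its left, z up, the work surface at z = 0. Lengths are in m, angles in rad, forces in N, time in s.
With the tool pointing down it reaches from about 0.375 to 0.975 m from the base axis. Payload 3.8 kg.
Tool frame: the origin (TCP) lies at the very end of the fingers, on their centre line; the grasp point (between the pads) lies 19 mm behind it; z points along the fingers, y is the line along which they close (so a half turn about z gives the same grasp; the last joint's range is limited). The gripper opens to 85 mm and grips with 20 to 120 N. Pads are 22 mm wide; open, the fingers measure 114 mm over their backs; the gripper's body (76 mm by 85 mm) begins 54 mm behind the grasp point. The pads swing forward as they close: fully open they stand 13 mm farther back than shut.
Start: joints at [-1.177, 0.264, 1.604, -0, 1.274, -0.037], TCP at [0.282, -0.613, 0.231] pointing down, gripper open.
Joint ranges: [-2.63, 2.63], [-0.94, 2.18], [0.31, 2.57], [-1.31, 4.45], [0, 2.66], [-2.55, 2.55]. Speed limits (rad/s): [2.57, 2.57, 3.14, 3.14, 3.14, 3.14].

INTERFACE

Orientations are given as a unit quaternion [x, y, z, w].
In Python, from workcell import * gives the robot as it stands. The module is installed in compiled form; this text tells all that it offers.
- The arm moves only by the shell command python3 -m handwheel 'ROWS'. ROWS is text: rows parted by semicolons, each of 7 numbers parted by spaces: the shift along the tool's x, y, z in units of 25 mm (1.0 is 25 mm), then the turn, a rotation vector about the tool's x, y, z in units of 45 degrees (1.0 is 45 degrees), then the opening, from -1 (shut) to 1 (fully open). A call has 1 to 12 rows; each row shifts and turns the commanded pose from where the row before left it, along the tool's axes as they then stand; what a row does not reach is not made up. A row lasts 1/12 s, in which the tool goes at most 41.7 mm and 7.16 degrees, less where a joint would pass 70% of its speed; a pose out of reach is approached as far as the arm can. A call with a number of a shift or a turn outside -1 to 1 is refused whole. A call with a gripper value outside its range is refused whole. The fingers move at their own pace and stop on an object; the grip force is fixed at half the most. Time passes only in rows, so rows that do not move let the fingers close. It gives the time, the measured TCP pose, the force, the opening and the grip force at its end, in the units of the state.
- get_state(): the state, without advancing time (a new reading comes with each control period).
- capture(name): name is "side" or "top"; returns the picture (384x512x3 uint8, red, green, blue); there is no depth.
- get_calibration(name): a dict with "fx", "fy", "cx", "cy" (pixels), "distortion" ([k1, k2, p1, p2, k3] as OpenCV has them; the pictures are not rectified), "origin" and "attitude" of the camera in the world. Camera axes: x right, y down, z forward; pixel columns grow to the right and rows downward; lengths in m; the calibration is good to about 2 mm. A picture is of the moment at which its call begins. get_calibration takes no time and is no camera call.
- close_job(): hands the job in; it is judged then, once.
The state is a dict: "clock": time; "joints": joint angles; "dq": joint speeds; "tau": joint torques, N m; "tool_pos": TCP position; "eef_rot": TCP orientation; "ft_force": force on the tool from outside, world axes, zero at the start; "wrist_torque": the same for the moment, N m; "finger_gap": opening from 0.0 (shut) to 1.0 (fully open); "finger_force": force on a finger pad.
Only numpy, scipy, OpenCV 4.12 (cv2) and the standard library are available. Lean on these libraries where they do the work, as an engineer would, in place of code of your own. Each camera call takes 0.05 s, during which the arm holds its last target. There are 200 camera calls.

TASK

Move the four shanked finishing tools from the wooden rack into the cells of the metal rack, one to a cell, keeping their sequence as counted from the black end knob: the tool nearest the knob on the wooden rack goes into the cell nearest the knob of the metal rack, and so on to the far end. Leave every tool standing upright, flat on the floor of its cell, shank up, and do not topple any on the way.

Things in the scene. Friction and masses are not known exactly. Their poses are not given: they have to be found in the camera images.
- drum: sanding drum: dark brown plain upright cylinder, diameter 36, 32 tall, under a black rubber washer (diameter 24, to height 36). A bare steel shank, diameter 12, stands up from its middle to 78 mm above the underside: grip it there, fingertips above the head. Loose, about 100 g, round about z. Origin: centre of its flat underside; z up the shank.
- cone: conical grinding stone: grey, diameter 48 at the bottom, narrowing to 18 at height 36. A bare steel shank, diameter 12, stands up from its middle to 78 mm above the underside: grip it there, fingertips above the head. Loose, about 100 g, round about z. Origin: centre of its flat underside; z up the shank.
- disc: felt polishing disc: off-white flat wheel, diameter 50, 16 thick, under a dark washer (diameter 24, to height 19). A bare steel shank, diameter 12, stands up from its middle to 78 mm above the underside: grip it there, fingertips above the head. Loose, about 100 g, round about z. Origin: centre of its flat underside; z up the shank.
- flap: flap wheel: brown star of 12 radial flaps, diameter 48, 26 tall, with a dark hub (to height 29). A bare steel shank, diameter 12, stands up from its middle to 78 mm above the underside: grip it there, fingertips above the head. Loose, about 100 g, round about z. Origin: centre of its flat underside; z up the shank.
- pad_drum: fixed square cork pad, 56 x 56 x 4 mm, on the wooden rack, under the sanding drum at the start (the four pads look alike; it stays and so shows that tool's old place). Origin: centre of its underside, 14 mm above the table; axes as the wooden rack's.
- pad_cone: fixed square cork pad, 56 x 56 x 4 mm, on the wooden rack, under the grinding stone at the start (the four pads look alike; it stays and so shows that tool's old place). Origin: centre of its underside, 14 mm above the table; axes as the wooden rack's.
- pad_disc: fixed square cork pad, 56 x 56 x 4 mm, on the wooden rack, under the felt disc at the start (the four pads look alike; it stays and so shows that tool's old place). Origin: centre of its underside, 14 mm above the table; axes as the wooden rack's.
- pad_flap: fixed square cork pad, 56 x 56 x 4 mm, on the wooden rack, under the flap wheel at the start (the four pads look alike; it stays and so shows that tool's old place). Origin: centre of its underside, 14 mm above the table; axes as the wooden rack's.
- wood_rack: source rack: fixed pale wooden plank, 80 x 304 x 14 mm, long in y; four cork pads in a row at x = 0, y = -99, -33, 33, 99 mm (pad tops 18 mm above the table). At its -y end (y = -153 mm) stands a black knob, diameter 20, its top 36 mm above the table. Origin: on the table, under the middle of the row of pads; z up.
- metal_rack: target rack: fixed aluminium tray, a row of four open cells 62 x 62 mm inside, centres at x = 0, y = -99, -33, 33, 99 mm; cell floors 6 mm, wall tops 16 mm above the table, walls 4 mm thick. At its +y end (y = +153 mm) stands a black knob, diameter 20, top 28 mm above the table. Origin: on the table, under the middle of the row; z up.
Not all that is in view belongs to the job. What is shaped like the disc but green or red is not meant.

How it is judged:
By the outcome, as a careful person would: the job done as asked, in the order asked, and still so for the second after the job is handed in, with the robot touching nothing.
It also fails if it takes over 106 s, if anything falls off the work surface, if the arm or the gripper's body presses on something with over 40 N, if the wrist force passes 120 N, or if a joint passes its speed limit or range.

## Working session

There is one attempt and no reset: what is moved stays moved. The work goes in short steps, Python scripts to look and compute and a shell command to move; the robot and the scene stay as the last step left them, time stands still between calls to the robot, and variables do not carry over. Pictures are saved under pics/ and viewed, at most 14 in all, crops included, and the job is handed in when it is done.

```bash
mkdir -p pics; python3 - <<'E'
from workcell import *
import cv2
for n in("top","side"):
    cv2.imwrite(f"pics/{n}0.png",cv2.cvtColor(capture(n),cv2.COLOR_RGB2BGR)); print(get_calibration(n))
s=get_state(); print(s["tool_pos"],s["eef_rot"],s["clock"],s["finger_gap"])
E
```

```text
{'fx': 437.45097495161235, 'fy': 437.45097495161235, 'cx': 255.76975856510538, 'cy': 186.52850425717546, 'distortion': array([-0.00462029,  0.        ,  0.        ,  0.        ,  0.        ]), 'origin': array([0.32324782, 0.07741706, 1.05084988]), 'attitude': array([-0.70391083,  0.70679336, -0.05914772,  0.03813452])}
{'fx': 353.92627396214976, 'fy': 353.92627396214976, 'cx': 254.59044819289835, 'cy': 190.37789680116444, 'distortion': array([-0.03376661,  0.        ,  0.        ,  0.        ,  0.        ]), 'origin': array([0.01582544, 0.62392175, 0.73667928]), 'attitude': array([-0.31889791,  0.8613937 , -0.37401776,  0.12812391])}
[ 0.28161877 -0.61272112  0.2300771 ] [ 9.76888983e-01  2.13744843e-01 -1.83016848e-04 -1.01146299e-03] 0.1 0.9979970851298473
```

View pics/top0.png

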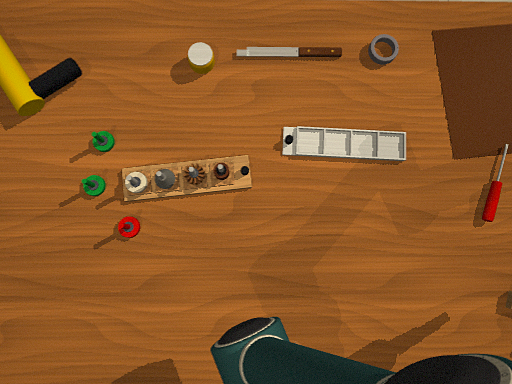

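View pics/side0.png

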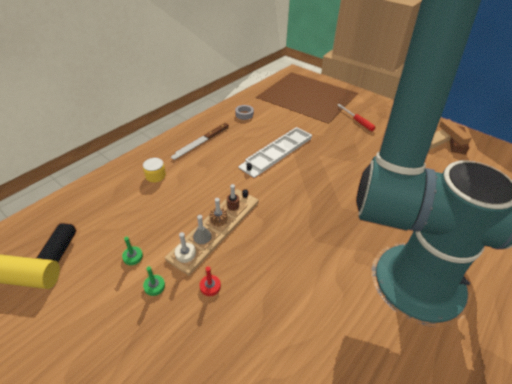

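The top view shows, counted from the wooden rack's knob (244,171): drum (222,171), flap (195,175), cone (166,180) and disc (136,182). The metal rack's knob is at (289,140), with its cells running right to about x=391. Next I'll measure both racks.

```bash
cat > h.py <<'E'
from workcell import *
import cv2, numpy as np
from scipy.spatial.transform import Rotation as R
def ray(n,uv):
    c=get_calibration(n); K=np.array([[c['fx'],0,c['cx']],[0,c['fy'],c['cy']],[0,0,1]])
    p=cv2.undistortPoints(np.array(uv,float).reshape(-1,1,2),K,c['distortion'])[:,0]
    return np.array(c['origin']), R.from_quat(c['attitude']).apply(np.c_[p,np.ones(len(p))])
def onz(n,uv,z):
    o,d=ray(n,uv); return o+d*((z-o[2])/d[:,2])[:,None]
def proj(n,P):
    c=get_calibration(n); K=np.array([[c['fx'],0,c['cx']],[0,c['fy'],c['cy']],[0,0,1]])
    r=R.from_quat(c['attitude']).inv(); 
    return cv2.projectPoints(np.array(P,float).reshape(-1,3),r.as_rotvec(),-r.apply(c['origin']),K,c['distortion'])[0][:,0]
def tri(a,b):
    o1,d1=ray("top",[a]);o2,d2=ray("side",[b]);d1=d1[0]/np.linalg.norm(d1);d2=d2[0]/np.linalg.norm(d2)
    t=np.linalg.lstsq(np.c_[d1,-d2],o2-o1,rcond=None)[0]; p,q=o1+t[0]*d1,o2+t[1]*d2
    return (p+q)/2,np.linalg.norm(p-q)
E
python3 - <<'E'
from h import *
im=cv2.imread("pics/top0.png"); hsv=cv2.cvtColor(im,cv2.COLOR_BGR2HSV)
def rect(mask,x0,y0,x1,y1,z,name):
    m=np.zeros_like(mask); m[y0:y1,x0:x1]=mask[y0:y1,x0:x1]; m=cv2.morphologyEx(m,cv2.MORPH_OPEN,np.ones((3,3)))
    c=max(cv2.findContours(m,0,2)[0],key=cv2.contourArea); h=cv2.convexHull(c)
    w=onz("top",h.reshape(-1,2),z)[:,:2]*1000; r=cv2.minAreaRect(w.astype(np.float32)); print(name,r); return h
print(hsv[160:170:3,180].tolist(),hsv[150,180].tolist(),hsv[195,150].tolist())
a=rect(((hsv[...,1]<60)&(hsv[...,2]>100)).astype(np.uint8),275,115,415,170,.016,"metal")
b=rect(((hsv[...,2]>170)&(hsv[...,1]<150)).astype(np.uint8),112,150,258,206,.014,"wood")
v=cv2.resize(im[100:220,90:430],None,fx=2.3,fy=2.3,interpolation=2)
for h in(a,b): cv2.polylines(v,[((h.reshape(-1,1,2)-[90,100])*2.3).astype(np.int32)],True,(255,0,255),1)
cv2.imwrite("pics/t1.png",v)
s=cv2.imread("pics/side0.png")[120:280,150:330]; cv2.imwrite("pics/s1.png",cv2.resize(s,None,fx=3.7,fy=3.7,interpolation=2))
k=(hsv[...,2]<45).astype(np.uint8)
for (x,y,z) in((244,171,.036),(289,140,.028)):
    ys,xs=np.nonzero(k[y-8:y+9,x-7:x+8]); p=[[xs.mean()+x-7,ys.mean()+y-8]]; print("knob",p,onz("top",p,z))
E
```

```text
[[13, 196, 164], [16, 148, 190], [15, 148, 184], [16, 151, 193]] [15, 198, 156] [16, 152, 199]
metal ((574.3717651367188, -166.41665649414062), (292.70343017578125, 70.38209533691406), 87.34481048583984)
wood ((482.01885986328125, 333.5157470703125), (43.51228332519531, 47.12763214111328), 27.3967227935791)
knob [[np.float64(244.5686274509804), np.float64(170.2941176470588)]] [[0.50247944 0.07288234 0.036     ]]
knob [[np.float64(288.6296296296296), np.float64(139.2962962962963)]] [[ 0.57938944 -0.03319814  0.028     ]]
```

View pics/t1.png

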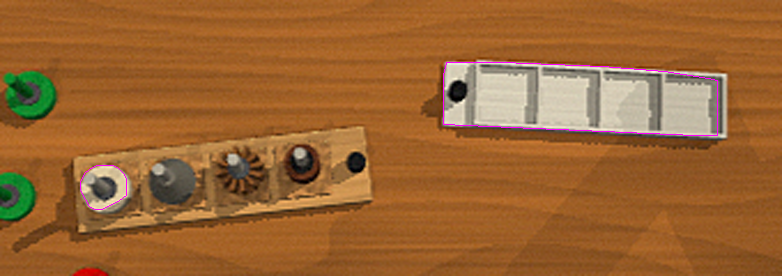

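View pics/s1.png

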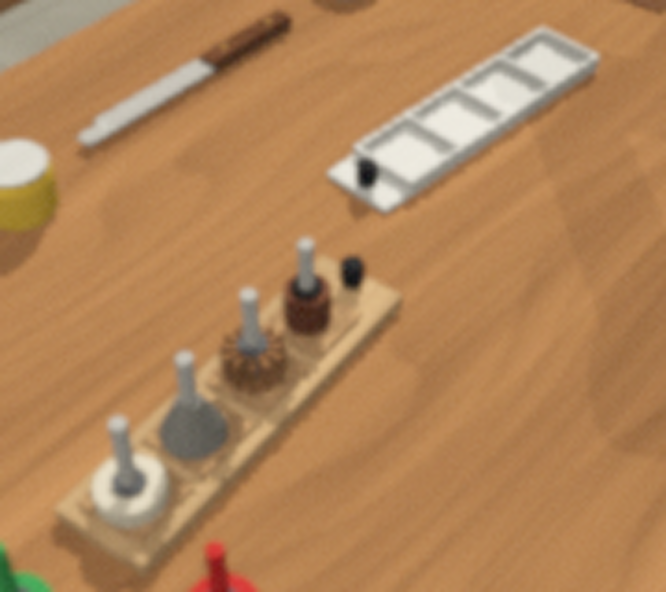

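The crops confirm the order. In the top crop the plank corners are near (73,157), (367,128), (373,201) and (80,233), and the tray's right corners near (726,73) and (726,138). All four shank tops show in both crops, so I can triangulate them.

```bash
python3 - <<'E'
from h import *
im=cv2.imread("pics/top0.png"); hsv=cv2.cvtColor(im,cv2.COLOR_BGR2HSV).astype(int)
def rect(mask,x0,y0,x1,y1,z,name):
    m=np.zeros(mask.shape,np.uint8); m[y0:y1,x0:x1]=mask[y0:y1,x0:x1]; m=cv2.morphologyEx(m,cv2.MORPH_CLOSE,np.ones((5,5)));m=cv2.morphologyEx(m,cv2.MORPH_OPEN,np.ones((3,3)))
    c=max(cv2.findContours(m,0,2)[0],key=cv2.contourArea)
    w=onz("top",c.reshape(-1,2),z)[:,:2]*1000; print(name,cv2.minAreaRect(w.astype(np.float32)),cv2.contourArea(c))
rect((hsv[...,1]<90)&(hsv[...,2]>70),275,115,415,170,.016,"metal")
rect((hsv[...,1]<172),112,150,258,206,.014,"wood")
T=lambda p:(np.array(p)+.5)/2.3+[89.5,99.5]
S=lambda p:(np.array(p)+.5)/3.7+[149.5,119.5]
q=onz("top",T([(73,157),(367,128),(373,201),(80,233)]),.014)[:,:2]; print("plank mean",q.mean(0),"ends",(q[0]+q[3])/2,(q[1]+q[2])/2)
q=onz("top",T([(726,73),(726,138)]),.016)[:,:2]; print("tray right",q,q.mean(0))
for n,a,b in(("drum",(299,153),(306,244)),("flap",(234,160),(248,295)),("cone",(158,172),(184,358)),("disc",(94,187),(118,424))):
    print(n,tri(T(a),S(b)),onz("top",[T(a)],.096)[0,:2])
# floor patches of the cells
m=((hsv[...,1]<60)&(hsv[...,2]>150)).astype(np.uint8); m[:, :275]=0;m[:,415:]=0;m[:115]=0;m[170:]=0
n,l,st,ce=cv2.connectedComponentsWithStats(m,connectivity=4)
for i in range(1,n):
    if st[i,4]>80: print(st[i],ce[i],onz("top",[ce[i]],.006)[0,:2])
E
```

```text
metal ((573.5631713867188, -169.6039276123047), (300.7946472167969, 73.1960220336914), 86.96205139160156) 3420.5
wood ((488.33770751953125, 211.16104125976562), (82.10892486572266, 305.4824523925781), 6.313693523406982) 4144.5
plank mean [0.48842512 0.20997151] ends [0.47261208 0.3616062 ] [0.50423816 0.05833682]
tray right [[ 0.60257034 -0.32267294]
 [ 0.53181778 -0.31885825]] [ 0.56719406 -0.32076559]
drum (array([0.49946399, 0.12727259, 0.09894727]), np.float64(0.0024389592474112257)) [0.50104333 0.1281186 ]
flap (array([0.49401397, 0.19018207, 0.09762052]), np.float64(0.00010479533412298137)) [0.49426054 0.19034264]
cone (array([0.48185881, 0.26161193, 0.10103579]), np.float64(4.571672101151988e-05)) [0.4826809  0.26257415]
disc (array([0.4705536 , 0.32433902, 0.09890256]), np.float64(0.006789873418945833)) [0.46827938 0.3228369 ]
[ 283  126  123   34 2477] [343.30076706 143.66532095] [ 0.57406367 -0.17032067]
```

```bash
cat >> h.py <<'E'
W=dict(drum=(.4971,.1268),flap=(.4900,.1924),cone=(.4830,.2580),disc=(.4759,.3236))
M=dict(drum=(.5771,-.0871),flap=(.5740,-.1530),cone=(.5708,-.2190),disc=(.5677,-.2849))
def need(xyz,deg):   # deg = heading of tool x; prints shift units and turn units
    s=get_state(); r=R.from_quat(s["eef_rot"]); a=np.radians(deg)
    t=R.from_matrix(np.array([[np.cos(a),np.sin(a),0],[np.sin(a),-np.cos(a),0],[0,0,-1]]))
    print("t",round(s["clock"],2),"pos",s["tool_pos"].round(4),"gap",round(s["finger_gap"],3),"F",np.round(s["ft_force"],1))
    print(" shift now",(r.inv().apply(np.array(xyz)-s["tool_pos"])/.025).round(2)," shift after turn",(t.inv().apply(np.array(xyz)-s["tool_pos"])/.025).round(2)," turn",((r.inv()*t).as_rotvec()/(np.pi/4)).round(3))
E
python3 -m handwheel '0 0 0 0 0 -.1587 1;0 0 0 0 0 -.1587 1;0 0 0 0 0 -.1587 1;0 0 0 0 0 -.1587 1;0 0 0 0 0 -.1587 1;0 0 0 0 0 -.1587 1;0 0 0 0 0 -.1587 1;0 0 0 0 0 -.1587 1;0 0 0 0 0 -.1587 1;0 0 0 0 0 -.1587 1;0 0 0 0 0 0 1'
python3 -c "
from h import *
need((*W['drum'],.16),96.1)"
```

```text
clock: 1.02
tool_pos: [0.2817, -0.6129, 0.2305]
eef_rot: [0.667, 0.745, 0.0, -0.001]
ft_force: [0.6, 0.4, -0.8]
finger_gap: 0.996
finger_force: 0.0
t 1.02 pos [ 0.2817 -0.6129  0.2305] gap 0.996 F [ 0.6  0.4 -0.8]
 shift now [28.47 11.8   2.85]  shift after turn [28.51 11.71  2.82]  turn [-0.    -0.002  0.004]
```

```bash
r='import h'
python3 -m handwheel '1 .6 0 0 0 0 1;1 .6 0 0 0 0 1;1 .6 0 0 0 0 1;1 .6 0 0 0 0 1;1 .6 0 0 0 0 1;1 .6 0 0 0 0 1;1 .6 0 0 0 0 1;1 .6 0 0 0 0 1;1 .6 0 0 0 0 1;1 .6 0 0 0 0 1;1 .6 0 0 0 0 1;1 .6 0 0 0 0 1' | head -2
python3 -m handwheel '1 .36 0 0 0 0 1;1 .36 0 0 0 0 1;1 .36 0 0 0 0 1;1 .36 0 0 0 0 1;1 .36 0 0 0 0 1;1 .36 0 0 0 0 1;1 .36 0 0 0 0 1;1 .36 0 0 0 0 1;1 .36 0 0 0 0 1;1 .36 0 0 0 0 1;1 .36 0 0 0 0 1;1 .36 0 0 0 0 1' | head -2
python3 -m handwheel '1 .1 .5 0 0 0 1;1 .1 .5 0 0 0 1;1 .1 .5 0 0 0 1;1 .1 .5 0 0 0 1;.5 .1 .8 0 0 0 1;0 0 0 0 0 0 1;0 0 0 0 0 0 1' | head -2
python3 - <<'E'
from h import *
need((*W['drum'],.16),96.1)
for n in("top","side"): cv2.imwrite(f"pics/{n}2.png",cv2.cvtColor(capture(n),cv2.COLOR_RGB2BGR))
s=cv2.imread("pics/side2.png")[100:280,150:330]; cv2.imwrite("pics/s2.png",cv2.resize(s,None,fx=3.3,fy=3.3,interpolation=2))
E
```

```text
clock: 2.02
tool_pos: [0.4291, -0.2944, 0.2311]
clock: 3.02
tool_pos: [0.5044, 0.0152, 0.2311]
clock: 3.6
tool_pos: [0.5035, 0.1273, 0.1598]
t 3.6 pos [0.5035 0.1273 0.1598] gap 1.0 F [ 0.  -0.7 -0.6]
 shift now [ 0.01 -0.26 -0.01]  shift after turn [ 0.01 -0.26 -0.01]  turn [-0.005  0.001 -0.001]
```

View pics/s2.png

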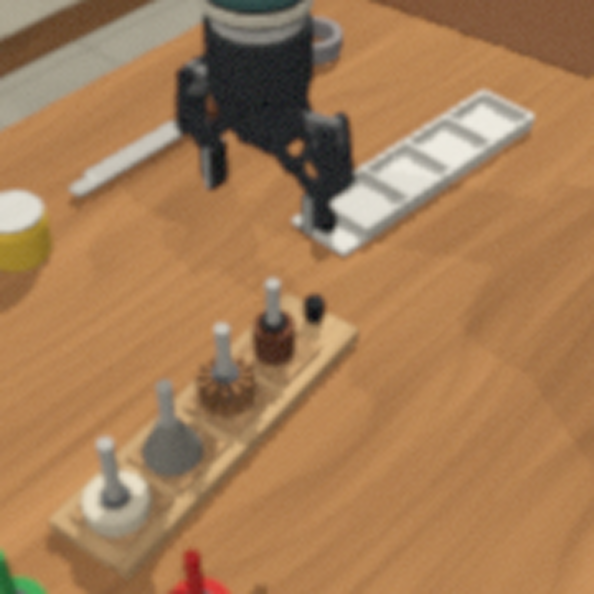

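The fingers stand squarely across the row above the drum (273,310 in the crop). I'll descend and grip.

```bash
python3 -m handwheel '0 -.2 .8 0 0 0 1;0 0 .8 0 0 0 1;0 0 .8 0 0 0 1;0 0 .8 0 0 0 1;0 0 .76 0 0 0 1;0 0 0 0 0 0 .2;0 0 0 0 0 0 -.2;0 0 0 0 0 0 -.4;0 0 0 0 0 0 -.6;0 0 0 0 0 0 -.7;0 0 0 0 0 0 -.8;0 0 0 0 0 0 -1'
python3 -m handwheel '0 0 0 0 0 0 -1;0 0 0 0 0 0 -1;0 0 0 0 0 0 -1'
python3 - <<'E'
from h import *
need((*W['drum'],.16),96.1)
for n in("top","side"): cv2.imwrite(f"pics/{n}3.png",cv2.cvtColor(capture(n),cv2.COLOR_RGB2BGR))
s=cv2.imread("pics/side3.png")[100:280,150:330]; cv2.imwrite("pics/s3.png",cv2.resize(s,None,fx=3.3,fy=3.3,interpolation=2))
E
```

```text
clock: 4.7
tool_pos: [0.5012, 0.1267, 0.0636]
eef_rot: [0.668, 0.744, 0.001, 0.001]
ft_force: [0.9, -1.0, 4.2]
finger_gap: 0.122
finger_force: 58.4
clock: 4.95
tool_pos: [0.5012, 0.1268, 0.0636]
eef_rot: [0.668, 0.744, 0.001, 0.001]
ft_force: [-0.6, -1.4, 6.6]
finger_gap: 0.122
finger_force: 58.5
t 4.95 pos [0.5012 0.1268 0.0636] gap 0.122 F [-0.6 -1.4  6.6]
 shift now [ 0.02 -0.15 -3.86]  shift after turn [ 0.02 -0.16 -3.85]  turn [ 0.003 -0.     0.   ]
```

View pics/s3.png

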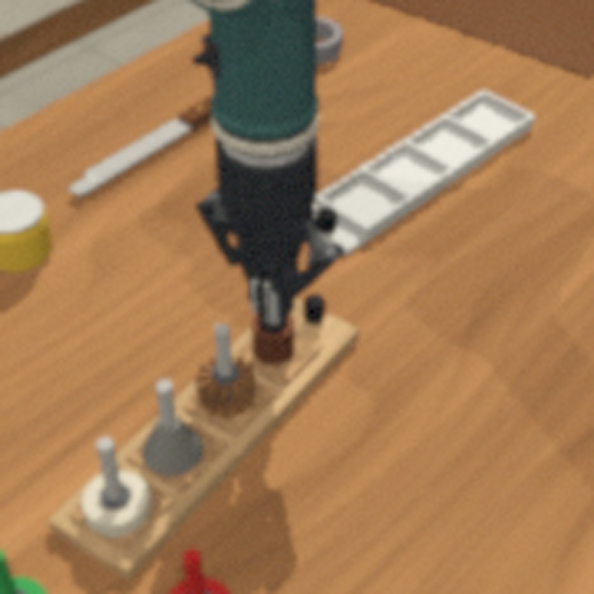

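The drum is gripped (gap 0.122) and the other tools are standing. I'll lift it and carry it to the cell nearest the metal knob.

```bash
python3 -m handwheel '0 0 -.5 0 0 0 -1;0 0 -.9 0 0 0 -1;0 0 -.9 0 0 0 -1;0 0 -.9 0 0 0 -1;0 0 -.7 0 0 0 -1;0 0 0 0 0 .098 -1;0 0 0 0 0 .098 -1;0 0 0 0 0 0 -1'
python3 -c "
from h import *
need((*M['drum'],.08),87.3)"
```

```text
clock: 5.72
tool_pos: [0.4999, 0.1266, 0.1601]
eef_rot: [0.724, 0.689, 0.0, 0.0]
ft_force: [-0.2, 0.5, -1.0]
finger_gap: 0.117
finger_force: 58.4
t 5.72 pos [0.4999 0.1266 0.1601] gap 0.117 F [-0.2  0.5 -1. ]
 shift now [-8.39  3.5   3.2 ]  shift after turn [-8.39  3.49  3.2 ]  turn [ 0.    -0.    -0.003]
```

```bash
python3 -m handwheel '-.5 .2 0 0 0 0 -1;-.9 .38 0 0 0 0 -1;-.9 .38 0 0 0 0 -1;-.9 .38 0 0 0 0 -1;-.9 .38 0 0 0 0 -1;-.9 .38 0 0 0 0 -1;-.9 .38 0 0 0 0 -1;-.9 .38 0 0 0 0 -1;-.9 .38 0 0 0 0 -1;-.69 .26 .2 0 0 0 -1' |head -2
python3 -m handwheel '0 0 .6 0 0 0 -1;0 0 .9 0 0 0 -1;0 0 .9 0 0 0 -1;0 0 .6 0 0 0 -1;0 0 0 0 0 0 -1;0 0 0 0 0 0 -1'|head -2
python3 - <<'E'
from h import *
need((*M['drum'],.0516),87.3)
for n in("top","side"): cv2.imwrite(f"pics/{n}4.png",cv2.cvtColor(capture(n),cv2.COLOR_RGB2BGR))
s=cv2.imread("pics/side4.png")[80:210,200:330]; t=cv2.imread("pics/top4.png")[80:210,270:400]
cv2.imwrite("pics/s4.png",cv2.resize(np.hstack([s,t]),None,fx=3,fy=3,interpolation=2))
E
```

```text
clock: 6.55
tool_pos: [0.5783, -0.089, 0.155]
clock: 7.05
tool_pos: [0.5759, -0.0868, 0.0781]
t 7.05 pos [ 0.5759 -0.0868  0.0781] gap 0.12 F [ 0.1  0.7 -0.2]
 shift now [-0.01  0.05  1.06]  shift after turn [-0.01  0.05  1.06]  turn [-0.005 -0.001  0.001]
```

View pics/s4.png

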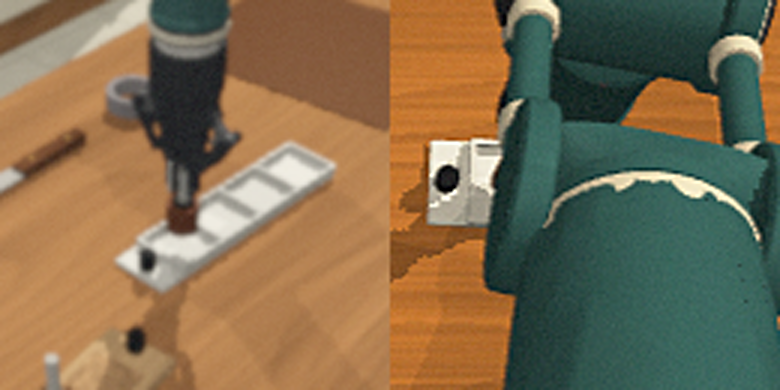

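The drum hangs upright over the first cell. I'll lower it.

```bash
python3 -m handwheel '0 0 .4 0 0 0 -1;0 0 .4 0 0 0 -1;0 0 .2 0 0 0 -1;0 0 0 0 0 0 -1;0 0 0 0 0 0 -1'
python3 -m handwheel '0 0 .06 0 0 0 -1;0 0 0 0 0 0 -1;0 0 0 0 0 0 -1'
```

```text
clock: 7.57
tool_pos: [0.5768, -0.087, 0.054]
eef_rot: [0.724, 0.69, -0.0, -0.001]
ft_force: [0.1, 0.0, -0.4]
finger_gap: 0.118
finger_force: 58.5
clock: 7.82
tool_pos: [0.5777, -0.0872, 0.0535]
eef_rot: [0.724, 0.69, 0.0, 0.0]
ft_force: [-0.5, 0.3, -0.7]
finger_gap: 0.12
finger_force: 58.5
```

```bash
python3 -m handwheel '0 0 .06 0 0 0 -1;0 0 0 0 0 0 -1;0 0 0 0 0 0 -1'|grep -E "pos|force"
python3 -m handwheel '0 0 .04 0 0 0 -1;0 0 0 0 0 0 -1;0 0 0 0 0 0 -1'|grep -E "pos|force"
```

```text
tool_pos: [0.5774, -0.0871, 0.0518]
ft_force: [-0.5, -0.6, -0.8]
finger_force: 58.5
tool_pos: [0.5777, -0.0872, 0.0517]
ft_force: [-2.0, 1.6, 5.6]
finger_force: 59.0
```

```bash
python3 -m handwheel '0 0 0 0 0 0 -.7;0 0 0 0 0 0 -.6;0 0 0 0 0 0 -.4;0 0 0 0 0 0 0;0 0 0 0 0 0 .5;0 0 0 0 0 0 .5;0 0 -.5 0 0 0 .5;0 0 -.9 0 0 0 1;0 0 -.9 0 0 0 1;0 0 -.9 0 0 0 1;0 0 -.9 0 0 0 1;0 0 0 0 0 0 1'|grep -E "pos|force"
python3 - <<'E'
from h import *
need((*W['flap'],.16),96.1)
for n in("side",): cv2.imwrite(f"pics/{n}5.png",cv2.cvtColor(capture(n),cv2.COLOR_RGB2BGR))
s=cv2.imread("pics/side5.png")[100:280,150:330]
cv2.imwrite("pics/s5.png",cv2.resize(s,None,fx=3.3,fy=3.3,interpolation=2))
E
```

```text
tool_pos: [0.5813, -0.0879, 0.1601]
ft_force: [0.5, 0.2, 0.9]
finger_force: 0.0
t 9.32 pos [ 0.5813 -0.0879  0.1601] gap 1.003 F [0.5 0.2 0.9]
 shift now [11.02 -4.18 -0.06]  shift after turn [11.54 -2.44  0.  ]  turn [ 0.013  0.003 -0.196]
```

View pics/s5.png

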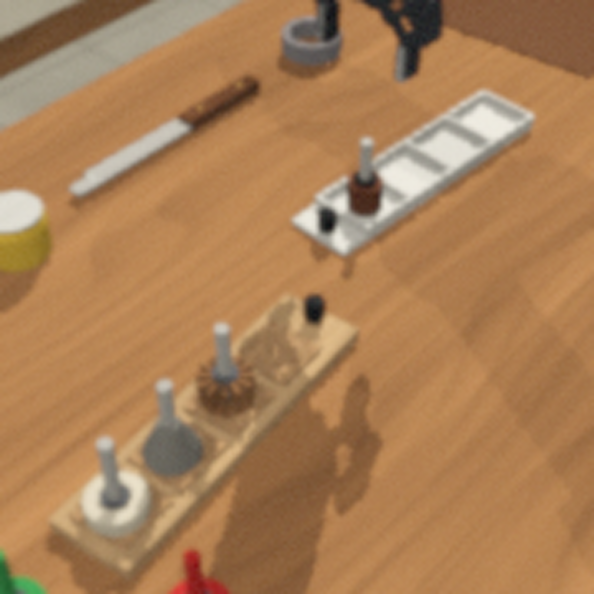

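The drum stands in the first cell (365,180 in the crop), and the other three are undisturbed. The flap wheel is next.

```bash
python3 -m handwheel '0 0 0 .006 0 -.098 1;.2 0 0 .006 0 -.098 1;.9 -.2 0 0 0 0 1;1 -.2 0 0 0 0 1;1 -.2 0 0 0 0 1;1 -.2 0 0 0 0 1;1 -.2 0 0 0 0 1;1 -.2 0 0 0 0 1;1 -.2 0 0 0 0 1;1 -.2 0 0 0 0 1;1 -.2 0 0 0 0 1;1 -.2 0 0 0 0 1'|grep -E "pos|force"
python3 -m handwheel '.7 -.2 0 0 0 0 1;.6 -.16 0 0 0 0 1;0 0 0 0 0 0 1;0 0 0 0 0 0 1'|grep -E "pos|force"
python3 - <<'E'
from h import *
need((.491,.1915,.063),96.1)
E
```

```text
tool_pos: [0.4999, 0.1595, 0.153]
ft_force: [0.3, -0.6, 0.6]
finger_force: 0.0
tool_pos: [0.488, 0.1902, 0.1532]
ft_force: [-0.6, -0.0, -0.1]
finger_force: 0.0
t 10.7 pos [0.488  0.1902 0.1532] gap 0.997 F [-0.6 -0.  -0.1]
 shift now [0.04 0.16 3.61]  shift after turn [0.04 0.12 3.61]  turn [-0.014 -0.     0.002]
```

```bash
python3 -m handwheel '.04 .12 .7 -.014 0 0 1;0 0 .8 0 0 0 1;0 0 .8 0 0 0 1;0 0 .8 0 0 0 1;0 0 .5 0 0 0 1;0 0 0 0 0 0 .2;0 0 0 0 0 0 -.2;0 0 0 0 0 0 -.4;0 0 0 0 0 0 -.6;0 0 0 0 0 0 -.7;0 0 0 0 0 0 -.8;0 0 0 0 0 0 -1'|grep -E "pos|force|gap"
python3 -m handwheel '0 0 0 0 0 0 -1;0 0 0 0 0 0 -1;0 0 0 0 0 0 -1'|grep -E "pos|force|gap"
python3 -m handwheel '0 0 -.5 0 0 0 -1;0 0 -.9 0 0 0 -1;0 0 -.9 0 0 0 -1;0 0 -.9 0 0 0 -1;0 0 -.7 0 0 0 -1;0 0 0 0 0 .098 -1;0 0 0 0 0 .098 -1;0 0 0 0 0 0 -1'
python3 - <<'E'
from h import *
need((*M['flap'],.08),87.3)
cv2.imwrite("pics/side6.png",cv2.cvtColor(capture("side"),cv2.COLOR_RGB2BGR))
s=cv2.imread("pics/side6.png")[100:280,150:330]
cv2.imwrite("pics/s6.png",cv2.resize(s,None,fx=3.3,fy=3.3,interpolation=2))
E
```

```text
tool_pos: [0.4924, 0.1916, 0.0649]
ft_force: [1.1, -0.5, 1.1]
finger_gap: 0.118
finger_force: 58.5
tool_pos: [0.4924, 0.1917, 0.0648]
ft_force: [-0.2, -0.1, 4.3]
finger_gap: 0.123
finger_force: 58.8
clock: 12.62
tool_pos: [0.4914, 0.1913, 0.1623]
eef_rot: [0.724, 0.689, 0.001, 0.0]
ft_force: [-0.5, 0.1, -0.9]
finger_gap: 0.121
finger_force: 58.5
t 12.62 pos [0.4914 0.1913 0.1623] gap 0.121 F [-0.5  0.1 -0.9]
 shift now [-13.59   3.97   3.28]  shift after turn [-13.6    3.95   3.29]  turn [ 0.002 -0.001 -0.003]
```

View pics/s6.png

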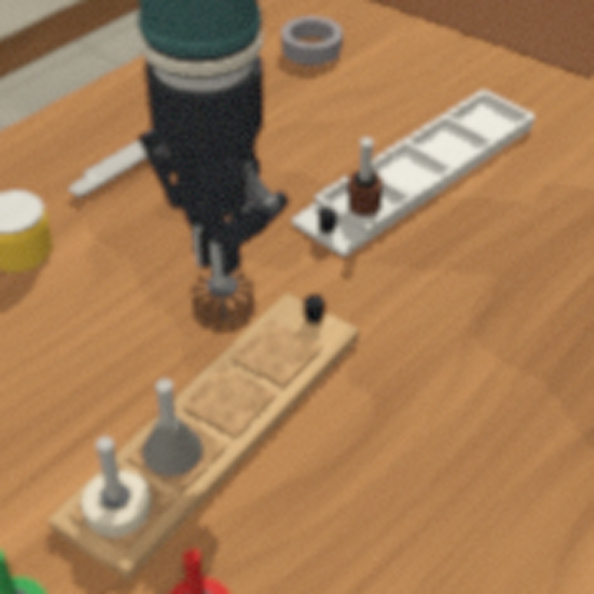

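The flap wheel hangs upright with its head around (223,300). I'll carry it to cell 2 and check its offset from the TCP.

```bash
python3 -c "
from h import *
p=get_state()['tool_pos']
for dz in(.0468,.0308): print((proj('side',p-[0,0,dz])-[150,100])*3.3)"
python3 -m handwheel '-.6 .2 0 0 0 0 -1;-1 .3 0 0 0 0 -1;-1 .3 0 0 0 0 -1;-1 .3 0 0 0 0 -1;-1 .3 0 0 0 0 -1;-1 .3 0 0 0 0 -1;-1 .3 0 0 0 0 -1;-1 .3 0 0 0 0 -1;-1 .3 0 0 0 0 -1;-1 .3 0 0 0 0 -1;-1 .3 0 0 0 0 -1;-1 .3 0 0 0 0 -1' |head -2
python3 -m handwheel '-1 .3 0 0 0 0 -1;-.9 .2 0 0 0 0 -1;-.1 0 0 0 0 0 -1;0 0 0 0 0 0 -1;0 0 0 0 0 0 -1'|head -2
python3 -c "
from h import *
need((*M['flap'],.08),87.3)"
```

```text
[[220.55491393 314.2553431 ]]
[[219.37356683 299.01064237]]
clock: 13.67
tool_pos: [0.5647, -0.1037, 0.1608]
clock: 14.08
tool_pos: [0.5746, -0.1526, 0.1607]
t 14.08 pos [ 0.5746 -0.1526  0.1607] gap 0.117 F [-0.6  1.2 -0.9]
 shift now [-0.02 -0.02  3.23]  shift after turn [-0.02 -0.02  3.23]  turn [-0.    -0.003 -0.   ]
```

```bash
python3 -m handwheel '0 0 .6 0 0 0 -1;0 0 .9 0 0 0 -1;0 0 .9 0 0 0 -1;0 0 .8 0 0 0 -1;0 0 .5 0 0 0 -1;0 0 .4 0 0 0 -1;0 0 .15 0 0 0 -1;0 0 0 0 0 0 -1;0 0 0 0 0 0 -1'|grep -E "pos|force"
python3 -m handwheel '0 0 .05 0 0 0 -1;0 0 0 0 0 0 -1;0 0 0 0 0 0 -1'|grep -E "pos|force"
```

```text
tool_pos: [0.5761, -0.1529, 0.0559]
ft_force: [0.3, -0.6, -0.8]
finger_force: 58.6
tool_pos: [0.5762, -0.1532, 0.0548]
ft_force: [-0.8, -0.1, -0.5]
finger_force: 58.6
```

```bash
python3 -m handwheel '0 0 .04 0 0 0 -1;0 0 0 0 0 0 -1;0 0 0 0 0 0 -1'|grep -E "pos|force"
```

```text
tool_pos: [0.5755, -0.153, 0.0529]
ft_force: [-0.0, -0.7, -0.9]
finger_force: 58.6
```

```bash
python3 -m handwheel '0 0 .04 0 0 0 -1;0 0 0 0 0 0 -1;0 0 0 0 0 0 -1'|grep -E "pos|force"
```

```text
tool_pos: [0.5758, -0.153, 0.0528]
ft_force: [-1.6, 1.0, 6.2]
finger_force: 59.3
```

```bash
python3 -m handwheel '0 0 0 0 0 0 -.7;0 0 0 0 0 0 -.6;0 0 0 0 0 0 -.4;0 0 0 0 0 0 0;0 0 0 0 0 0 .5;0 0 0 0 0 0 .5;0 0 -.5 0 0 0 .5;0 0 -.9 0 0 0 1;0 0 -.9 0 0 0 1;0 0 -.9 0 0 0 1;0 0 -.9 0 0 -.098 1;0 0 0 0 0 -.098 1'|grep -E "pos|force"
python3 -m handwheel '0 0 0 0 0 0 1;0 0 0 0 0 0 1' >/dev/null
python3 - <<'E'
from h import *
need((.4825,.2595,.155),96.1)
E
```

```text
tool_pos: [0.579, -0.1542, 0.1614]
ft_force: [0.9, 0.1, 0.8]
finger_force: 0.0
t 16.75 pos [ 0.5754 -0.1531  0.1552] gap 0.997 F [-0.1  0.7  0.1]
 shift now [ 1.68e+01 -1.98e+00  1.00e-02]  shift after turn [ 1.68e+01 -1.94e+00  1.00e-02]  turn [ 0.003 -0.    -0.003]
```

```bash
python3 -m handwheel '.6 -.1 0 0 0 0 1;1 -.12 0 0 0 0 1;1 -.12 0 0 0 0 1;1 -.12 0 0 0 0 1;1 -.12 0 0 0 0 1;1 -.12 0 0 0 0 1;1 -.12 0 0 0 0 1;1 -.12 0 0 0 0 1;1 -.12 0 0 0 0 1;1 -.12 0 0 0 0 1;1 -.12 0 0 0 0 1;1 -.12 0 0 0 0 1'|grep -E "pos"
python3 -m handwheel '1 -.12 0 0 0 0 1;1 -.12 0 0 0 0 1;1 -.12 0 0 0 0 1;1 -.12 0 0 0 0 1;1 -.06 0 0 0 0 1;.2 0 0 0 0 0 1;0 0 0 0 0 0 1;0 0 0 0 0 0 1'|grep -E "pos"
python3 - <<'E'
from h import *
need((.4825,.2595,.063),96.1)
cv2.imwrite("pics/side7.png",cv2.cvtColor(capture("side"),cv2.COLOR_RGB2BGR))
s=cv2.imread("pics/side7.png")[100:280,150:330]
cv2.imwrite("pics/s7.png",cv2.resize(s,None,fx=3.3,fy=3.3,interpolation=2))
E
```

```text
tool_pos: [0.5071, 0.133, 0.1532]
tool_pos: [0.481, 0.259, 0.1536]
t 18.42 pos [0.481  0.259  0.1536] gap 1.001 F [ 0.1 -0.4 -0.1]
 shift now [0.01 0.06 3.63]  shift after turn [0.01 0.06 3.63]  turn [-0.     0.001  0.001]
```

View pics/s7.png

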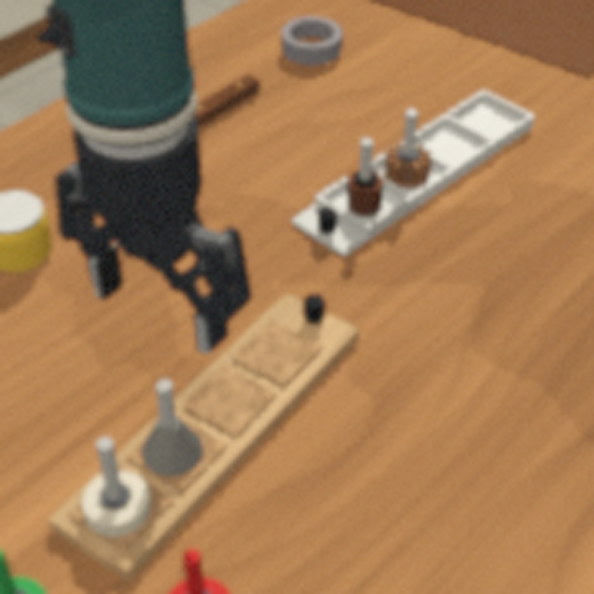

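The flap wheel stands in cell 2 (408,155) beside the drum. The gripper is now above the cone, so I'll grip and lift it.

```bash
python3 -m handwheel '.01 .04 .7 0 0 0 1;0 0 .8 0 0 0 1;0 0 .8 0 0 0 1;0 0 .8 0 0 0 1;0 0 .53 0 0 0 1;0 0 0 0 0 0 .2;0 0 0 0 0 0 -.2;0 0 0 0 0 0 -.4;0 0 0 0 0 0 -.6;0 0 0 0 0 0 -.7;0 0 0 0 0 0 -.8;0 0 0 0 0 0 -1'|grep -E "pos|force|gap"
python3 -m handwheel '0 0 0 0 0 0 -1;0 0 0 0 0 0 -1;0 0 0 0 0 0 -1'|grep -E "pos|force|gap"
python3 -m handwheel '0 0 -.5 0 0 0 -1;0 0 -.9 0 0 0 -1;0 0 -.9 0 0 0 -1;0 0 -.9 0 0 0 -1;0 0 -.7 0 0 0 -1;0 0 0 0 0 .098 -1;0 0 0 0 0 .098 -1;0 0 0 0 0 0 -1'
python3 - <<'E'
from h import *
need((*M['cone'],.16),87.3)
cv2.imwrite("pics/side8.png",cv2.cvtColor(capture("side"),cv2.COLOR_RGB2BGR))
s=cv2.imread("pics/side8.png")[100:280,150:330]
cv2.imwrite("pics/s8.png",cv2.resize(s,None,fx=3.3,fy=3.3,interpolation=2))
p=get_state()['tool_pos']
for dz in(.0468,): print((proj('side',p-[0,0,dz])-[150,100])*3.3)
E
```

```text
tool_pos: [0.4839, 0.2602, 0.0649]
ft_force: [0.9, -0.5, 2.8]
finger_gap: 0.118
finger_force: 58.4
tool_pos: [0.4839, 0.2602, 0.0648]
ft_force: [0.7, -0.8, 6.4]
finger_gap: 0.119
finger_force: 58.8
clock: 20.38
tool_pos: [0.4826, 0.2597, 0.1619]
eef_rot: [0.724, 0.689, 0.001, 0.0]
ft_force: [0.0, 0.1, -1.1]
finger_gap: 0.117
finger_force: 58.6
t 20.38 pos [0.4826 0.2597 0.1619] gap 0.117 F [ 0.   0.1 -1.1]
 shift now [-18.95   4.47   0.06]  shift after turn [-18.96   4.43   0.08]  turn [ 0.002 -0.001 -0.003]
[[162.78082148 369.54712071]]
```

View pics/s8.png

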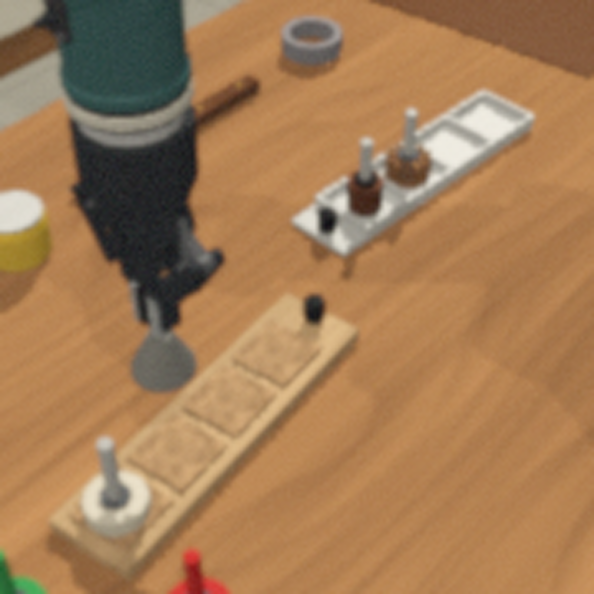

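The cone is held upright and centred (163,365). I'll carry it to cell 3.

```bash
python3 -m handwheel '-.6 .2 0 0 0 0 -1;-1 .24 0 0 0 0 -1;-1 .24 0 0 0 0 -1;-1 .24 0 0 0 0 -1;-1 .24 0 0 0 0 -1;-1 .24 0 0 0 0 -1;-1 .24 0 0 0 0 -1;-1 .24 0 0 0 0 -1;-1 .24 0 0 0 0 -1;-1 .24 0 0 0 0 -1;-1 .24 0 0 0 0 -1;-1 .24 0 0 0 0 -1' |head -2
python3 -m handwheel '-1 .24 0 0 0 0 -1;-1 .24 0 0 0 0 -1;-1 .24 0 0 0 0 -1;-1 .24 0 0 0 0 -1;-1 .24 0 0 0 0 -1;-1 .24 0 0 0 0 -1;-1 .15 0 0 0 0 -1;-.35 0 0 0 0 0 -1;0 0 0 0 0 0 -1;0 0 0 0 0 0 -1'|head -2
python3 -c "
from h import *
need((*M['cone'],.0528),87.3)"
```

```text
clock: 21.43
tool_pos: [0.5394, -0.0345, 0.1605]
clock: 22.27
tool_pos: [0.5704, -0.2183, 0.1603]
t 22.27 pos [ 0.5704 -0.2183  0.1603] gap 0.12 F [-0.1  0.2 -1.5]
 shift now [-0.04  0.02  4.3 ]  shift after turn [-0.03  0.02  4.3 ]  turn [-0.    -0.003 -0.001]
```

```bash
python3 -m handwheel '-.03 0 .6 0 0 0 -1;0 0 .9 0 0 0 -1;0 0 .9 0 0 0 -1;0 0 .8 0 0 0 -1;0 0 .5 0 0 0 -1;0 0 .4 0 0 0 -1;0 0 .15 0 0 0 -1;0 0 .06 0 0 0 -1;0 0 0 0 0 0 -1;0 0 0 0 0 0 -1'|grep -E "pos|force"
python3 -m handwheel '0 0 .04 0 0 0 -1;0 0 0 0 0 0 -1;0 0 0 0 0 0 -1'|grep -E "pos|force"
```

```text
tool_pos: [0.5722, -0.2197, 0.0545]
ft_force: [0.5, 0.1, -1.2]
finger_force: 58.7
tool_pos: [0.5715, -0.2197, 0.0529]
ft_force: [-0.1, 0.0, 0.2]
finger_force: 58.8
```

```bash
python3 -m handwheel '0 0 .03 0 0 0 -1;0 0 0 0 0 0 -1;0 0 0 0 0 0 -1'|grep -E "pos|force"
```

```text
tool_pos: [0.5718, -0.2198, 0.0528]
ft_force: [-1.2, 0.6, 6.6]
finger_force: 59.6
```

```bash
python3 -m handwheel '0 0 0 0 0 0 -.7;0 0 0 0 0 0 -.6;0 0 0 0 0 0 -.4;0 0 0 0 0 0 0;0 0 0 0 0 0 .5;0 0 0 0 0 0 .5;0 0 -.5 0 0 0 .5;0 0 -.9 0 0 0 1;0 0 -.9 0 0 0 1;0 0 -.9 0 0 0 1;0 0 -.9 0 0 -.098 1;0 0 0 0 0 -.098 1'|grep -E "pos|force"
python3 -m handwheel '0 0 0 0 0 0 1;0 0 0 0 0 0 1' >/dev/null
python3 - <<'E'
from h import *
need((.4745,.3240,.155),96.1)
E
```

```text
tool_pos: [0.5746, -0.221, 0.1612]
ft_force: [0.7, -0.9, 1.1]
finger_force: 0.0
t 24.77 pos [ 0.5711 -0.2195  0.1549] gap 0.999 F [-0.1  0.6 -0.5]
 shift now [22.03 -1.58 -0.  ]  shift after turn [22.03 -1.53 -0.  ]  turn [ 0.003 -0.    -0.003]
```

```bash
python3 -m handwheel '.6 -.07 0 0 0 0 1;1 -.07 0 0 0 0 1;1 -.07 0 0 0 0 1;1 -.07 0 0 0 0 1;1 -.07 0 0 0 0 1;1 -.07 0 0 0 0 1;1 -.07 0 0 0 0 1;1 -.07 0 0 0 0 1;1 -.07 0 0 0 0 1;1 -.07 0 0 0 0 1;1 -.07 0 0 0 0 1;1 -.07 0 0 0 0 1'|grep -E "pos"
python3 -m handwheel '1 -.07 0 0 0 0 1;1 -.07 0 0 0 0 1;1 -.07 0 0 0 0 1;1 -.07 0 0 0 0 1;1 -.07 0 0 0 0 1;1 -.07 0 0 0 0 1;1 -.07 0 0 0 0 1;1 -.07 0 0 0 0 1;1 -.07 0 0 0 0 1;1 -.03 0 0 0 0 1;.43 0 0 0 0 0 1;0 0 0 0 0 0 1'|grep -E "pos"
python3 -m handwheel '0 0 0 0 0 0 1' >/dev/null
python3 - <<'E'
from h import *
need((.4745,.3240,.063),96.1)
E
```

```text
tool_pos: [0.5173, 0.0683, 0.1529]
tool_pos: [0.4736, 0.326, 0.1533]
t 26.85 pos [0.4742 0.3239 0.1534] gap 0.999 F [ 0.1 -0.1  0.5]
 shift now [0.   0.01 3.62]  shift after turn [0.   0.01 3.62]  turn [-0.     0.001  0.001]
```

```bash
python3 -m handwheel '0 0 .7 0 0 0 1;0 0 .8 0 0 0 1;0 0 .8 0 0 0 1;0 0 .8 0 0 0 1;0 0 .53 0 0 0 1;0 0 0 0 0 0 .2;0 0 0 0 0 0 -.2;0 0 0 0 0 0 -.4;0 0 0 0 0 0 -.6;0 0 0 0 0 0 -.7;0 0 0 0 0 0 -.8;0 0 0 0 0 0 -1'|grep -E "pos|force|gap"
python3 -m handwheel '0 0 0 0 0 0 -1;0 0 0 0 0 0 -1;0 0 0 0 0 0 -1'|grep -E "pos|force|gap"
python3 -m handwheel '0 0 -.5 0 0 0 -1;0 0 -.9 0 0 0 -1;0 0 -.9 0 0 0 -1;0 0 -.9 0 0 0 -1;0 0 -.7 0 0 0 -1;0 0 0 0 0 .098 -1;0 0 0 0 0 .098 -1;0 0 0 0 0 0 -1'
python3 - <<'E'
from h import *
need((*M['disc'],.16),87.3)
cv2.imwrite("pics/side9.png",cv2.cvtColor(capture("side"),cv2.COLOR_RGB2BGR))
s=cv2.imread("pics/side9.png")[100:280,150:330]
cv2.imwrite("pics/s9.png",cv2.resize(s,None,fx=3.3,fy=3.3,interpolation=2))
p=get_state()['tool_pos']
for dz in(.0468,.0308): print((proj('side',p-[0,0,dz])-[150,100])*3.3)
E
```

```text
tool_pos: [0.4763, 0.3248, 0.065]
ft_force: [0.1, 0.4, 4.6]
finger_gap: 0.116
finger_force: 58.4
tool_pos: [0.4763, 0.3248, 0.0649]
ft_force: [-1.1, -0.4, 5.9]
finger_gap: 0.121
finger_force: 58.6
clock: 28.77
tool_pos: [0.4751, 0.3242, 0.162]
eef_rot: [0.724, 0.689, 0.001, 0.0]
ft_force: [-0.0, 0.1, -0.6]
finger_gap: 0.122
finger_force: 58.5
t 28.77 pos [0.4751 0.3242 0.162 ] gap 0.122 F [-0.   0.1 -0.6]
 shift now [-24.15   4.9    0.06]  shift after turn [-24.16   4.85   0.08]  turn [ 0.002 -0.002 -0.003]
[[102.21966725 425.9436976 ]]
[[ 99.26770584 410.70414985]]
```

View pics/s9.png

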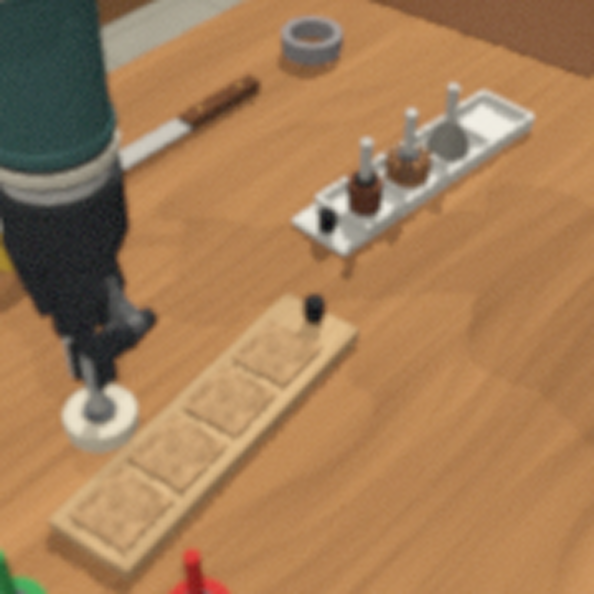

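The disc is held centred (100,415) and the cone stands in cell 3. I'll carry the disc to cell 4.

```bash
python3 -m handwheel '-.6 .2 0 0 0 0 -1;-1 .2 0 0 0 0 -1;-1 .2 0 0 0 0 -1;-1 .2 0 0 0 0 -1;-1 .2 0 0 0 0 -1;-1 .2 0 0 0 0 -1;-1 .2 0 0 0 0 -1;-1 .2 0 0 0 0 -1;-1 .2 0 0 0 0 -1;-1 .2 0 0 0 0 -1;-1 .2 0 0 0 0 -1;-1 .2 0 0 0 0 -1' |head -2
python3 -m handwheel '-1 .2 0 0 0 0 -1;-1 .2 0 0 0 0 -1;-1 .2 0 0 0 0 -1;-1 .2 0 0 0 0 -1;-1 .2 0 0 0 0 -1;-1 .2 0 0 0 0 -1;-1 .2 0 0 0 0 -1;-1 .2 0 0 0 0 -1;-1 .2 0 0 0 0 -1;-1 .2 0 0 0 0 -1;-1 .2 0 0 0 0 -1;-1 .2 0 0 0 0 -1'|head -2
python3 -m handwheel '-.56 .05 0 0 0 0 -1;0 0 0 0 0 0 -1;0 0 0 0 0 0 -1'|head -2
python3 -c "
from h import *
need((*M['disc'],.0529),87.3)"
```

```text
clock: 29.82
tool_pos: [0.5208, 0.0304, 0.1605]
clock: 30.82
tool_pos: [0.5666, -0.2719, 0.1601]
clock: 31.07
tool_pos: [0.5671, -0.2849, 0.1601]
t 31.07 pos [ 0.5671 -0.2849  0.1601] gap 0.118 F [-0.4  0.7 -0.9]
 shift now [-0.01  0.02  4.29]  shift after turn [0.   0.03 4.29]  turn [ 0.    -0.003 -0.001]
```

```bash
python3 -m handwheel '0 0 .6 0 0 0 -1;0 0 .9 0 0 0 -1;0 0 .9 0 0 0 -1;0 0 .8 0 0 0 -1;0 0 .2 0 0 0 -1;0 0 0 0 0 0 -1;0 0 0 0 0 0 -1'|grep -E "pos|force"
python3 - <<'E'
from h import *
cv2.imwrite("pics/side10.png",cv2.cvtColor(capture("side"),cv2.COLOR_RGB2BGR))
s=cv2.imread("pics/side10.png")[90:200,220:330]
cv2.imwrite("pics/s10.png",cv2.resize(s,None,fx=5,fy=5,interpolation=2))
E
```

```text
tool_pos: [0.5679, -0.2839, 0.0761]
ft_force: [0.4, 0.2, 0.5]
finger_force: 58.5
```

View pics/s10.png

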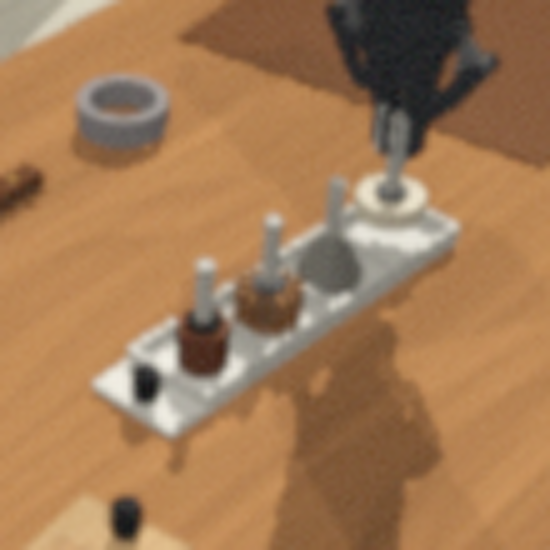

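The disc hangs over cell 4 (392,198) and the other three are upright in cells 1–3. I'll lower it.

```bash
python3 -m handwheel '0 0 .3 0 0 0 -1;0 0 .3 0 0 0 -1;0 0 .2 0 0 0 -1;0 0 .06 0 0 0 -1;0 0 0 0 0 0 -1;0 0 0 0 0 0 -1'|grep -E "pos|force"
python3 -m handwheel '0 0 .05 0 0 0 -1;0 0 0 0 0 0 -1;0 0 0 0 0 0 -1'|grep -E "pos|force"
```

```text
tool_pos: [0.5677, -0.2849, 0.054]
ft_force: [0.2, 0.1, -0.8]
finger_force: 58.8
tool_pos: [0.5679, -0.2849, 0.0531]
ft_force: [0.5, 0.8, 0.2]
finger_force: 58.7
```

```bash
python3 -m handwheel '0 0 .03 0 0 0 -1;0 0 0 0 0 0 -1;0 0 0 0 0 0 -1'|grep -E "pos|force"
python3 -m handwheel '0 0 0 0 0 0 -.7;0 0 0 0 0 0 -.6;0 0 0 0 0 0 -.4;0 0 0 0 0 0 0;0 0 0 0 0 0 .5;0 0 0 0 0 0 .5;0 0 -.5 0 0 0 .5;0 0 -.9 0 0 0 1;0 0 -.9 0 0 0 1;0 0 -.9 0 0 0 1;0 0 -.9 0 0 0 1;0 0 -.9 0 0 0 1'|grep -E "pos|force"
python3 -m handwheel '-1 -.5 0 0 0 0 1;-1 -.5 0 0 0 0 1;-1 -.5 0 0 0 0 1;-1 -.5 0 0 0 0 1;-1 -.5 0 0 0 0 1;-1 -.5 0 0 0 0 1;-1 -.5 0 0 0 0 1;-1 -.5 0 0 0 0 1;-1 -.5 0 0 0 0 1;-1 -.5 0 0 0 0 1;-1 -.5 0 0 0 0 1;0 0 0 0 0 0 1'|grep -E "pos|force"
python3 - <<'E'
from h import *
for n in("top","side"): cv2.imwrite(f"pics/{n}11.png",cv2.cvtColor(capture(n),cv2.COLOR_RGB2BGR))
s=cv2.imread("pics/side11.png")[90:200,220:330]; t=cv2.imread("pics/top11.png")[90:200,275:415]
cv2.imwrite("pics/s11.png",cv2.resize(np.hstack([s,t]),None,fx=3.1,fy=3.1,interpolation=2))
E
```

```text
tool_pos: [0.568, -0.285, 0.053]
ft_force: [-1.7, 0.7, 4.7]
finger_force: 59.0
tool_pos: [0.5677, -0.285, 0.1794]
ft_force: [-0.2, -0.5, 0.0]
finger_force: 0.0
tool_pos: [0.4144, -0.5577, 0.1779]
ft_force: [-0.1, -0.3, 0.6]
finger_force: 0.0
```

View pics/s11.png

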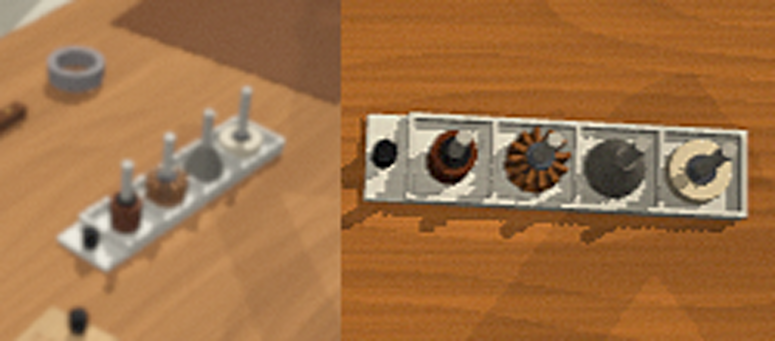

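From the knob outwards, drum (452,157), flap (538,160), cone (613,168) and disc (700,168) each stand upright within their own cell, and the arm is clear. I'll hand in the job.

```bash
python3 -c "
from workcell import *
print(close_job())"
```

```text
the job is handed in; nothing more can be done
None
```

I moved all four tools into the metal rack's cells in order from the knob (drum, flap wheel, cone, disc); the final pictures show each standing upright in its own cell, and I handed the job in at about 34 s on the robot's clock.

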